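# Seat a bearing block on a sloped ledge and hold a grease gun snapped onto its nipple

## Task

Set the aluminium bearing block, nipple up, flat, centred and square on the narrow sloped ledge of the red stand and let go of it. Then take the red push-type grease gun from its black holder, press its nozzle squarely onto the tilted nipple until it snaps on, and keep pushing so that the sprung nozzle is driven more than half of its stroke into the gun. Finish while holding it like that, gun in the gripper and pressed in; do not ram it, and leave the other things on the bench where they are.

Things in the scene. Friction and masses are not known exactly. Their poses are not given: they have to be found in the camera images.
- block_mid (a point): Centre (17 mm above the underside) of the loose aluminium bearing block, a box 44 mm (x) by 50 mm (y) by 34 mm high (z, up), about 0.3 kg, bearing faces on its x sides, a brass nipple on the middle of its top. Starts flat on the bench, nipple up, yaw within 30 degrees, left or right of the red stand. A half turn about z makes no difference.
- nipple (a point): Centre of the 16 mm diameter brass ball head of the block's nipple, 43 mm above block_mid along the block's z; its z axis points out of the block along the nipple. Under the head is a neck 10 mm in diameter; the head's top is 30 mm above the block's top face.
- ledge (a point): Middle of the top of the dark steel ledge on the fixed red stand, 80 mm up; 60 mm along x, 32 mm wide (y), so fingers holding the block's y faces pass beside it. z: surface normal, leaning 25 degrees to the robot (within 20); x: up the slope. Lip 8 mm high, inner face at x = -24 mm. The block's centre belongs 17 mm above this point, within 12 mm along x, 9 along y; block y along ledge y.
- stand_top (a point): Centre of the top rim of the black tube holder (52 mm outside diameter, 42 mm inside, 50 mm tall on a 90 mm square foot, fixed) in which the grease gun stands upright, nozzle down, its steel flange lying on the rim.
- gun_grip (a point): Centre of the red square grip, to be grasped here, of the loose push-type grease gun (about 0.4 kg): 30 by 30 mm across flats (x, y), 66 mm long along the axis z, which points to the rear. Along -z from here: 52 mm wide flange at 49 to 55 mm, then the 32 mm wide nozzle, mouth at 95 mm when not pushed in. Rear end 45 mm along +z. Starts upright, nozzle down, in its holder.
- nozzle_seat (a point): Point on the nozzle's axis 17 mm in from its mouth (78 mm from gun_grip while not pushed in) where the centre of the nipple's head sits once snapped home, within 3 mm, axes within 8 degrees. z: to the gun's rear. The mouth is a funnel 27 mm wide narrowing to 19 mm; 10 mm in, four sprung balls let the head past at about 4 to 8 N and close behind it.
- nozzle (a joint): How far the nozzle is pushed into the gun, m: 0 free, 0.012 fully in. Its spring starts to give at 9 N and needs 12.6 N at 0.006 and 16.2 N at 0.012. Must finish above 0.006.
- gun: The whole grease gun; the origin lies on its axis at the underside of the flange, 55 mm from gun_grip along -z.
- block: The bearing block with its nipple; the origin lies at the centre of its underside.
- cradle: The fixed red stand: foot 110 mm by 90 mm by 10 mm with a post 28 mm wide that carries the ledge; the origin lies at the centre of its underside.
- spray_can: Bystander, loose: spray can, 60 mm diameter, 170 mm tall, steel with blue label; origin under its centre.
- grease_jar: Bystander, loose: white jar with black lid and yellow label, 64 mm diameter, 75 mm tall; origin under its centre.
- spanner: Bystander, loose: steel spanner 190 mm long, lying along its x; origin at the middle of its underside.
Not all that is in view belongs to the job. What is shaped like the block but orange or turquoise is not meant.

How it is judged:
By the outcome, as a careful person would: the job done as asked, in the order asked, and still so for the second after the job is handed in, while the arm keeps its last pose, push and grip.
It also fails if it takes over 51 s, if anything falls off the work surface, if the arm or the gripper's body presses on something with over 40 N, if the wrist force passes 120 N, or if a joint passes its speed limit or range.

## Robot

A 6-joint arm with a two-finger parallel gripper is mounted at the origin on the work surface. World frame = base frame: x ahead of the robot, y to its left, z up, the work surface at z = 0. Lengths are in mm, angles in rad, forces in N, time in s.
With the tool pointing down it reaches from about 350 to 775 mm from the base axis. Payload 7.3 kg.
Tool frame: the origin (TCP) lies midway between the tips of the shut fingers; the grasp point (between the pads) lies 19 mm behind it; z points along the fingers, x is the direction in which the jaws open and shut, and the axes are right-handed (so a half turn about z gives the same grasp; the last joint's range is limited). The gripper opens to 92 mm and grips with 3 to 60 N. Pads are 19 mm wide; open, the fingers measure 130 mm over their backs; the gripper's body (75 mm by 190 mm) begins 47 mm behind the grasp point.
Start: joints at [1.105, 0.342, 1.524, -0, 1.275, -0.146], TCP at [165.033, 498.406, 226.741] pointing down, gripper open.
Joint ranges: [-2.53, 2.53], [-0.77, 2.02], [0.04, 2.7], [-1, 4.14], [0.28, 2.66], [-3.11, 3.11]. Speed limits (rad/s): [2.57, 2.57, 3.14, 3.14, 3.14, 3.14].

## Interface

Orientations are given as [roll, pitch, yaw] about the fixed x, y, z axes, in that order (R = Rz(yaw) Ry(pitch) Rx(roll)).
In Python, from plant import bot gives the robot as it stands.
- The arm moves only by the shell command python3 -m pendant 'ROWS' [OPENING]. ROWS is JSON, a list of rows, each an object with "linear": the shift along the world's x, y, z in mm, a list of three; "twist": the turn about the world's z in degrees. In form: [{"linear": [x, y, z], "twist": twist}, ...]. A call has 1 to 20 rows; each row is the pose to reach, as a shift and turn from the pose commanded when the call began; what a row does not reach only later rows make up. A row lasts 1/8 s, in which the tool goes at most 62.5 mm and 10.7 degrees, less where a joint would pass 70% of its speed; a pose out of reach is approached as far as the arm can. A call with a gripper value outside its range is refused whole. OPENING is the closure in counts, from 0 (fully open) to 255 (shut), set as the call begins (- or left out, the last holds). The fingers move at their own pace and stop on an object; the grip force is fixed at half the most. Time passes only in rows, so rows that repeat a pose let the fingers close. It gives the time, the measured TCP pose, the force and the opening at its end, in the units of the state.
- bot.get_obs(): the state, without advancing time (a new reading comes with each control period).
- bot.capture(name): name is "scene" or "top"; returns a dict with "frame" (480x640x3 uint8, blue, green, red), "z_map" (480x640 float32, mm along the optical axis (not along the pixel's ray), 0 where there is no reading), "fx", "fy", "cx", "cy" (pixels), "k1" (the pictures are not rectified: a ray, as slopes to the right and down, at radius r is drawn at 1 + k1 r^2 times it, then the intrinsics apply), "rvec" (rotation vector, rad) and "tvec" (3), from world to camera coordinates, as OpenCV has them. Camera axes: x right, y down, z forward; pixel columns grow to the right and rows downward; lengths in mm; the calibration is good to about 2 mm. A picture is of the moment at which its call begins.
- bot.close_job(): hands the job in, once; it reports no verdict.
The state is a dict: "time": time; "joint_positions": joint angles; "dq": joint speeds; "tau": joint torques, N m; "tool_pos": TCP position; "tcp_rot": TCP orientation; "contact_force": force on the tool from outside, world axes, zero at the start; "moment": the same for the moment, N m; "grip_width": finger opening in mm.
Only numpy, scipy, OpenCV 4.12 (cv2) and the standard library are available. Lean on these libraries where they do the work, as an engineer would, in place of code of your own. Each camera call takes 0.05 s, during which the arm holds its last target. There are 200 camera calls.

## Working session

There is one attempt and no reset: what is moved stays moved. The work goes in short steps, Python scripts to look and compute and a shell command to move; the robot and the scene stay as the last step left them, time stands still between calls to the robot, and variables do not carry over. Pictures are saved under pics/ and viewed, about 8 in all and at most 12, crops included, and the job is handed in when it is done.

```bash
ls; mkdir -p pics
cat > h.py <<'E'
import numpy as np, cv2, sys
from plant import bot
def cap(n,save=None):
    c=bot.capture(n)
    if save: cv2.imwrite('pics/'+save,c['frame'])
    np.savez('/tmp/'+(save or n)+'.npz',**c)
    return c
def load(s): return dict(np.load('/tmp/'+s+'.npz'))
def world(c,u=None,v=None):
    """world points for all pixels (or given pixels) using z_map"""
    if u is None: u,v=np.meshgrid(np.arange(640),np.arange(480))
    u=np.asarray(u);v=np.asarray(v)
    z=c['z_map'][v.astype(int),u.astype(int)]
    x=(u-c['cx'])/c['fx'];y=(v-c['cy'])/c['fy']
    xd,yd=x.copy(),y.copy()
    for _ in range(10):
        s=1+c['k1']*(x**2+y**2); x=xd/s;y=yd/s
    P=np.stack([x*z,y*z,z],-1)
    R=cv2.Rodrigues(np.asarray(c['rvec'],float))[0]
    W=(P-np.asarray(c['tvec'],float).reshape(3))@R
    W[z==0]=np.nan
    return W
E
python3 - <<'E'
from h import *
a=cap('scene','s0.png');b=cap('top','t0.png')
for c in (a,b):
    R=cv2.Rodrigues(np.asarray(c['rvec'],float))[0]
    print(c['fx'],c['k1'],-R.T@np.asarray(c['tvec']).reshape(3),R[2])
print(bot.get_obs())
E
```

```text
pics
582.5498525060119 -0.04932280492220121 [1165.75489553  567.07178684 1484.35316082] [-0.35215733 -0.34330269 -0.87070574]
453.5769959658955 -0.03705450930964645 [ 515.62902399   17.88148784 1120.59006023] [ 0.06663963 -0.03168309 -0.99727396]
{'time': 0.1, 'joint_positions': array([ 1.10499296e+00,  3.42649599e-01,  1.52491308e+00, -8.21559669e-06,
        1.27537466e+00, -1.46005327e-01]), 'dq': array([-0.0008737 , -0.00078347, -0.00178263, -0.00135527, -0.00088951,
       -0.00130196]), 'tau': array([ 2.61305744e-03, -4.32004058e+01, -2.44697946e+01,  7.21788662e-02,
        5.26150223e-02, -1.39510794e-05]), 'tool_pos': array([164.87096325, 498.06946231, 226.11917582]), 'tcp_rot': array([-3.14140479e+00,  1.33151496e-03,  1.25100081e+00]), 'contact_force': array([ 0.25797107,  0.00384068, -0.74473993]), 'moment': array([-0.04315589, -0.05386925,  0.00924908]), 'grip_width': 91.94125058850246}
```

View pics/s0.png

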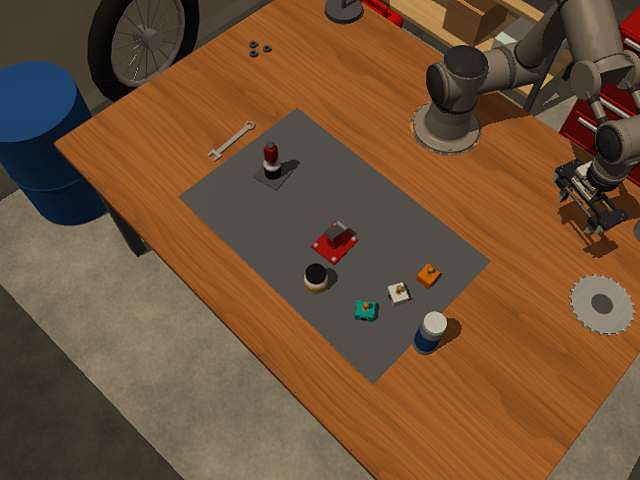

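View pics/t0.png

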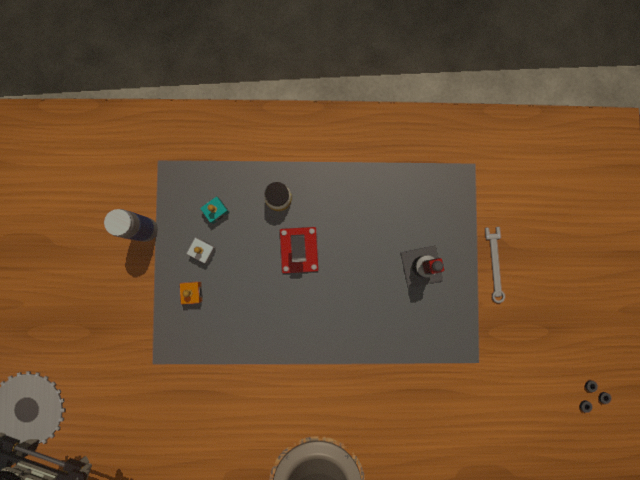

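The scene and top views show these things, in top-view pixels:
- silver block (200,251), with the turquoise (213,209) and orange (190,293) decoys on either side
- red stand with dark ledge (298,250)
- gun in its holder (428,267)
- jar (278,195), can (125,225), spanner (495,265)

Next I'll measure them from both views' depth.

```bash
python3 - <<'E'
from h import *
np.set_printoptions(precision=1,suppress=True)
A=load('s0.png');B=load('t0.png')
for nm,c in (('scene',A),('top',B)):
    W=world(c); hsv=cv2.cvtColor(c['frame'],cv2.COLOR_BGR2HSV)
    print('==',nm)
    ok=~np.isnan(W[...,0])
    def reg(u0,u1,v0,v1):
        m=np.zeros(ok.shape,bool);m[v0:v1,u0:u1]=1;return m&ok
    R=dict(scene=dict(block=(383,415,278,310),stand=(305,365,215,268),gun=(250,295,138,190)),top=dict(block=(182,218,233,268),stand=(275,322,222,278),gun=(398,448,243,290)))[nm]
    # block
    m=reg(*R['block']); w=W[m]
    for lo,hi in ((28,38),(45,80)):
        q=w[(w[:,2]>lo)&(w[:,2]<hi)]
        print('block',lo,len(q),q.mean(0),np.median(q[:,2]), q.max(0))
        if lo==28: print(cv2.minAreaRect(q[:,:2].astype(np.float32)))
    m=reg(*R['stand']); w=W[m]
    q=w[w[:,2]>60]; print('ledge',len(q),q.mean(0),q.min(0),q.max(0))
    r=w[(w[:,2]>3)&(w[:,2]<16)]; print('foot',len(r),cv2.minAreaRect(r[:,:2].astype(np.float32)),np.median(r[:,2]))
    # plane fit
    for _ in range(4):
        cc=q.mean(0);n=np.linalg.svd(q-cc)[2][2];n*=np.sign(n[2]);d=(q-cc)@n;q=q[abs(d)<max(2,1.5*d.std())]
    print('plane',cc,n,np.degrees(np.arccos(n[2])),len(q),d.std())
    m=reg(*R['gun']); w=W[m]
    r=w[(w[:,2]>2)&(w[:,2]<12)]; print('gfoot',len(r),cv2.minAreaRect(r[:,:2].astype(np.float32)))
    for lo,hi in ((45,56),(56,66),(66,90),(90,110),(110,130),(130,175)):
        q=w[(w[:,2]>lo)&(w[:,2]<hi)]
        if len(q):print('gun',lo,len(q),q.mean(0),q.min(0),q.max(0))
E
python3 - <<'E'
import cv2,numpy as np
a=cv2.imread('pics/t0.png');b=cv2.imread('pics/s0.png')
r=lambda im,x,y,w,h,s:cv2.resize(im[y:y+h,x:x+w],(s*w,s*h),interpolation=cv2.INTER_CUBIC)
p=[r(a,268,218,66,66,6),r(a,395,236,66,66,6)]; q=[r(b,303,207,66,66,6),r(b,243,133,66,66,6)]
cv2.imwrite('pics/c1.png',cv2.resize(np.vstack([np.hstack(p),np.hstack(q)]),(600,600)))
E
```

```text
== scene
block 28 226 [569.3 284.4  32.7] 32.634538324244986 [597.1 315.4  38. ]
((567.93896484375, 283.5536193847656), (53.461360931396484, 46.101409912109375), 63.7453727722168)
block 45 30 [569.  284.4  62.7] 62.987842363634506 [575.2 291.6  72.4]
ledge 290 [594.   57.2  77.4] [540.2  30.8  60.6] [701.8 103.9  94.4]
foot 911 ((563.9207153320312, 44.43663787841797), (171.5237274169922, 172.19029235839844), 45.29427719116211) 7.261346479070829
plane [591.   56.2  77.2] [-0.1  0.5  0.9] 28.744010838821218 156 3.4271234575826077
gfoot 538 ((507.0107116699219, -286.1033020019531), (198.06797790527344, 140.73532104492188), 46.2684211730957)
gun 45 72 [ 538.9 -246.7   51.9] [ 506.  -281.2   45.1] [ 557.5 -227.7   55.9]
gun 56 58 [ 539.9 -246.8   60. ] [ 512.1 -271.6   56. ] [ 558.5 -227.1   66. ]
gun 66 52 [ 537.3 -246.6   78.1] [ 511.6 -264.6   66.6] [ 555.8 -233.6   89.7]
gun 90 59 [ 538.  -246.8   99.9] [ 513.5 -269.2   91. ] [ 549.6 -234.9  109.5]
gun 110 63 [ 536.7 -246.9  120.8] [ 513.6 -268.6  110.7] [ 549.9 -235.3  129.9]
gun 130 87 [ 532.5 -250.6  141.1] [ 514.6 -264.1  130.6] [
[... 441 characters left out ...]
19275) 9.59512659754664
plane [569.4  47.7  81.2] [-0.4 -0.   0.9] 24.383483243268483 233 1.1945364632646969
gfoot 993 ((527.8139038085938, -260.62005615234375), (123.72496795654297, 114.42948913574219), 89.93843841552734)
gun 45 59 [ 527.9 -242.    52.6] [ 500.9 -273.5   45.8] [ 550.9 -231.    55.8]
gun 56 127 [ 526.5 -248.7   58.8] [ 501.  -274.4   56. ] [ 550.6 -231.    65.2]
gun 66 31 [ 525.6 -244.1   79.6] [ 510.5 -259.6   66.2] [ 542.7 -240.3   89.8]
gun 90 35 [ 525.5 -245.2  100.6] [ 508.4 -269.5   90.6] [ 544.9 -239.9  109.2]
gun 110 37 [ 526.3 -245.3  120.8] [ 508.5 -267.5  110.6] [ 544.2 -239.9  130. ]
gun 130 191 [ 526.4 -254.9  142.8] [ 510.8 -272.7  130.7] [ 543.6 -240.2  153.1]
```

View pics/c1.png

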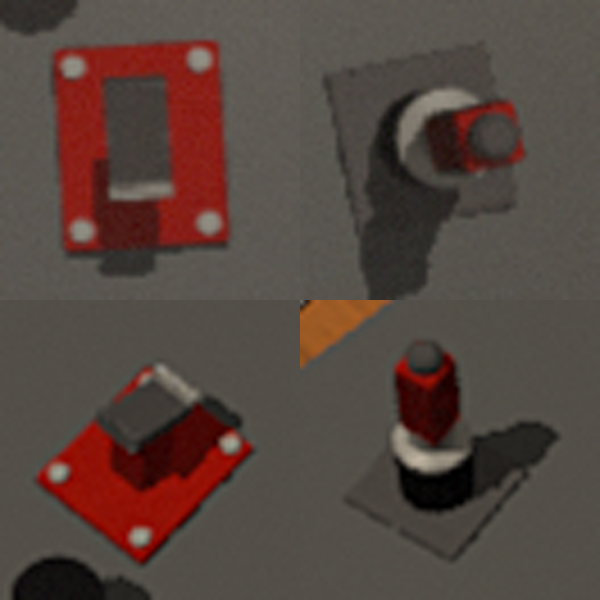

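The crops show the stand with its bright lip on the robot side (140,190 in the crop) and the slope rising away from the robot. The gun stands upright, its flats turned a few degrees. I'll refine the yaws and centres by colour.

Run:
```python
from h import *
np.set_printoptions(precision=1,suppress=True)
for nm,f,S,G in (('scene','s0.png',(300,370,210,270),(250,295,138,170)),('top','t0.png',(270,330,218,282),(405,450,245,290))):
    c=load(f);W=world(c);hsv=cv2.cvtColor(c['frame'],cv2.COLOR_BGR2HSV)
    h,s,v=[hsv[...,i].astype(int) for i in range(3)]
    red=((h<12)|(h>168))&(s>140)&~np.isnan(W[...,0])
    m=np.zeros_like(red);m[S[2]:S[3],S[0]:S[1]]=1
    q=W[m&red&(W[...,2]<16)]
    print(nm,'foot',cv2.minAreaRect(q[:,:2].astype(np.float32)),np.median(q[:,2]))
    d=W[m&(s<70)&(v<110)&(W[...,2]>60)]
    if nm=='top' or 1:
        for _ in range(4):
            cc=d.mean(0);n=np.linalg.svd(d-cc)[2][2];n*=np.sign(n[2]);e=(d-cc)@n;d=d[abs(e)<2.5]
        print('dark',len(d),cc,n,np.degrees(np.arccos(n[2])),cv2.minAreaRect(d[:,:2].astype(np.float32)))
    m=np.zeros_like(red);m[G[2]:G[3],G[0]:G[1]]=1
    q=W[m&(W[...,2]>128)&(W[...,2]<142)]; print('grip top',len(q),cv2.minAreaRect(q[:,:2].astype(np.float32)),np.median(q[:,2]))
    q=W[m&(W[...,2]>147)&(W[...,2]<158)]; print('rear',len(q),q.mean(0),cv2.minEnclosingCircle(q[:,:2].astype(np.float32)))
    q=W[m&(s<90)&(v>120)&(W[...,2]>50)&(W[...,2]<62)]; print('flange',len(q),q.mean(0),cv2.minEnclosingCircle(q[:,:2].astype(np.float32)))
```

```text
scene foot ((569.5411376953125, 48.183692932128906), (117.52632904052734, 91.90059661865234), 4.996723651885986) 7.901396530044372
dark 67 [614.9  66.5  76.2] [-0.1  0.3  0.9] 19.799792292106748 ((623.3568725585938, 67.34794616699219), (157.62353515625, 41.535587310791016), 18.186481475830078)
grip top 56 ((532.0723266601562, -252.83218383789062), (32.960594177246094, 28.26714324951172), 13.344425201416016) 135.7673753035929
rear 19 [ 530.9 -253.3  150.3] ((530.9797973632812, -254.32437133789062), 10.821368217468262)
flange 48 [ 545.  -250.    56.7] ((535.28125, -252.68963623046875), 24.182300567626953)
top foot ((566.9671630859375, 46.62346267700195), (109.39104461669922, 89.02129364013672), 3.323258876800537) 9.754941906679015
dark 228 [569.1  46.6  80.9] [-0.4 -0.   0.9] 24.442936483788134 ((569.3314819335938, 46.464290618896484), (27.8046817779541, 49.64488983154297), 89.94588470458984)
grip top 98 ((526.388671875, -257.31341552734375), (30.188343048095703, 29.994705200195312), 11.982916831970215) 136.84986171728747
rear 69 [ 526.6 -257.9  149.5] ((526.6317749023438, -258.24761962890625), 11.249685287475586)
flange 62 [ 542.2 -249.9   57.4] ((535.2634887695312, -253.67105102539062), 22.589418411254883)
```

```bash
python3 -m pendant '[{"linear":[60,-40,-10],"twist":-4},{"linear":[120,-70,-20],"twist":-8},{"linear":[170,-100,-30],"twist":-8},{"linear":[220,-130,-40],"twist":-8},{"linear":[280,-160,-50],"twist":-8},{"linear":[340,-190,-65],"twist":-8},{"linear":[402,-216,-80],"twist":-8},{"linear":[402,-216,-80],"twist":-8},{"linear":[402,-216,-80],"twist":-8}]' 0
python3 - <<'E'
from h import *
cap('top','t1.png');cap('scene','s1.png');o=bot.get_obs();print(o['tool_pos'],o['tcp_rot'],o['time'])
a=cv2.imread('pics/t1.png')[190:310,130:270];b=cv2.imread('pics/s1.png')[210:330,330:470]
cv2.imwrite('pics/c2.png',np.hstack([cv2.resize(a,None,fx=2.8,fy=2.8),cv2.resize(b,None,fx=2.8,fy=2.8)]))
E
```

```text
time: 1.23
tool_pos: [567.9, 280.9, 145.1]
tcp_rot: [-3.14, 0.002, 1.109]
contact_force: [0.2, 0.3, -0.1]
grip_width: 91.9
[566.16950826 282.60833368 146.32576645] [-3.14027430e+00  7.04963373e-04  1.11127701e+00] 1.325
```

View pics/c2.png

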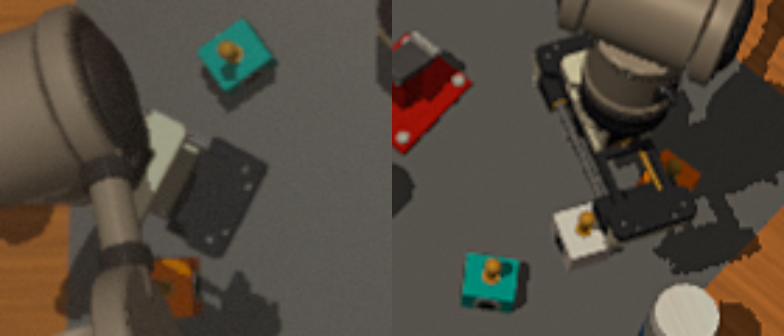

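The pictures show the gripper above the silver block, which is at about (585,230) in the right crop and clear of the turquoise decoy. Next I'll check the camera bias against the known tool pose.

Run:
```python
from h import *
np.set_printoptions(precision=1,suppress=True)
t=np.array([566.2,282.6,146.3]);a=1.1112
ex=np.array([np.cos(a),np.sin(a)]);ey=np.array([-np.sin(a),np.cos(a)])
for f in('t1.png','s1.png'):
    W=world(load(f)).reshape(-1,3);W=W[~np.isnan(W[:,0])]
    P=np.stack([(W[:,:2]-t[:2])@ex,(W[:,:2]-t[:2])@ey,W[:,2]-t[2]],1)
    P=P[(abs(P[:,0])<120)&(abs(P[:,1])<80)]
    print(f)
    for lo in range(-10,130,10):
        q=P[(P[:,2]>lo)&(P[:,2]<lo+10)]
        if len(q)>4: print(lo,len(q),np.percentile(q[:,:2],[2,98],axis=0).ravel())
    q=P[(P[:,2]<-75)&(P[:,2]>-90)]; print('nip',len(q),q.mean(0) if len(q) else 0)
    q=P[(abs(P[:,2]+113)<4)]; print('btop',len(q),cv2.minAreaRect(q[:,:2].astype(np.float32)) if len(q) else 0)
```

```text
t1.png
70 14 [-62.  -37.5   4.   29.7]
80 97 [-69.8 -37.3   1.5  33.6]
90 26 [-96.6 -36.8 -52.1  35.1]
100 823 [-96.3 -35.4 -51.3  32.8]
110 74 [-93.6 -34.4 -43.6  30.7]
120 35 [-51.7 -22.3 -50.5  18.9]
nip 0 0
btop 48 ((-9.830138206481934, -0.7338180541992188), (22.719680786132812, 169.7301483154297), 16.834775924682617)
s1.png
0 6 [-51.4 -13.2 -44.2   1.2]
60 28 [-79.3 -38.2  88.8  30.2]
70 88 [-78.2 -39.3  88.9 -10.6]
80 234 [-69.  -39.2  93.1  24.7]
90 131 [-83.6 -39.5  96.   28. ]
100 760 [-90.  -37.9  96.5  31.4]
110 134 [-82.3 -31.1  95.4  27.6]
120 17 [  7.  -24.4  19.5  -9.6]
nip 28 [  2.6  -1.8 -81.4]
btop 183 ((0.8899135589599609, 0.037994384765625), (52.86747741699219, 163.2839813232422), 6.107574462890625)
```

The two cameras' biases are about opposite, so their mean is what I trust. That puts the block at (566,282), where the tool already is. Now I'll descend and grip.

```bash
python3 -m pendant '[{"linear":[0,0,-40],"twist":0},{"linear":[0,0,-80],"twist":0},{"linear":[0,0,-110],"twist":0},{"linear":[0,0,-130],"twist":0},{"linear":[0,0,-142],"twist":0},{"linear":[0,0,-142],"twist":0}]' 0
python3 -m pendant '[{"linear":[0,0,0],"twist":0},{"linear":[0,0,0],"twist":0},{"linear":[0,0,0],"twist":0},{"linear":[0,0,0],"twist":0},{"linear":[0,0,0],"twist":0},{"linear":[0,0,0],"twist":0}]' 255
```

```text
time: 2.08
tool_pos: [566.2, 283.0, 4.7]
tcp_rot: [-3.141, 0.0, 1.112]
contact_force: [0.0, 0.7, 0.2]
grip_width: 91.6
time: 2.82
tool_pos: [567.1, 282.3, 4.9]
tcp_rot: [3.141, -0.0, 1.111]
contact_force: [-1.2, -0.4, 1.8]
grip_width: 49.9
```

The block is gripped at 49.9 mm. I'll carry it above the ledge.

```bash
python3 -m pendant '[{"linear":[0,0,30],"twist":0},{"linear":[0,0,80],"twist":0},{"linear":[0,-25,130],"twist":5},{"linear":[-2,-70,145],"twist":12},{"linear":[-4,-120,145],"twist":20},{"linear":[-4,-170,145],"twist":27},{"linear":[-4,-210,145],"twist":30.3},{"linear":[-4,-234.5,140],"twist":30.3},{"linear":[-4,-234.5,130],"twist":30.3},{"linear":[-4,-234.5,130],"twist":30.3},{"linear":[-4,-234.5,130],"twist":30.3}]' 255
python3 - <<'E'
from h import *
np.set_printoptions(precision=1,suppress=True)
cap('scene','s2.png');cap('top','t2.png');o=bot.get_obs();print(o['time'],o['tool_pos'],o['tcp_rot'],o['grip_width'],o['contact_force'])
c=load('s2.png');W=world(c);m=(np.abs(W[...,0]-565)<80)&(np.abs(W[...,1]-50)<80)&(W[...,2]>60)&(W[...,2]<230)
v,u=np.where(m);print(u.min(),u.max(),v.min(),v.max())
a=cv2.imread('pics/s2.png')[170:290,270:410];b=cv2.imread('pics/t2.png')[190:310,230:370]
cv2.imwrite('pics/c3.png',np.hstack([cv2.resize(a,None,fx=2.8,fy=2.8),cv2.resize(b,None,fx=2.8,fy=2.8)]))
E
```

```text
time: 4.2
tool_pos: [563.0, 49.0, 134.6]
tcp_rot: [-3.141, -0.0, 1.641]
contact_force: [-0.7, 0.1, -2.3]
grip_width: 49.5
4.3 [563.2  48.8 134.9] [ 3.1 -0.   1.6] 49.765374870926024 [ 0.4  0.5 -2.4]
305 362 192 241
```

View pics/c3.png

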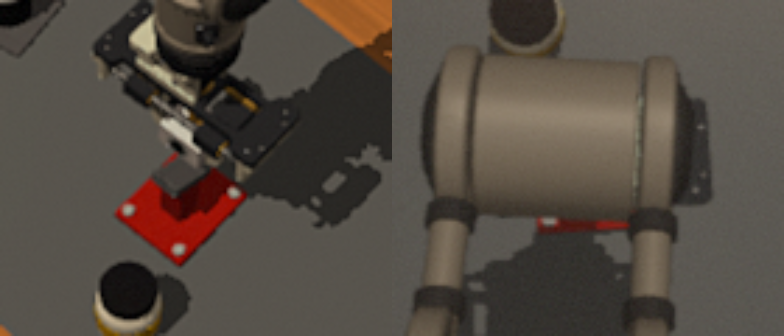

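The scene crop shows the block in the fingers right over the ledge. I'll compare block and ledge in the same camera.

Run:
```python
from h import *
np.set_printoptions(precision=1,suppress=True)
a=np.radians(4);ex=np.array([np.cos(a),np.sin(a)]);ey=np.array([-np.sin(a),np.cos(a)])
for f in ('s0.png','s2.png'):
    W=world(load(f)).reshape(-1,3);W=W[~np.isnan(W[:,0])]
    P=np.stack([(W[:,:2]-[569,48.2])@ex,(W[:,:2]-[569,48.2])@ey,W[:,2]],1)
    P=P[(abs(P[:,0])<50)&(abs(P[:,1])<50)&(P[:,2]>66)]
    for lo in list(range(66,96,5))+list(range(126,170,6)):
        q=P[(P[:,2]>lo)&(P[:,2]<lo+5)]
        if len(q)>3: print(f,lo,len(q),np.percentile(q[:,:2],[3,50,97],axis=0).ravel())
```

```text
s0.png 66 27 [-26.2 -14.  -17.4   1.6  -6.8  16.5]
s0.png 71 60 [-25.4 -13.8 -10.4   2.3   8.   16.8]
s0.png 76 38 [-23.5 -13.9   3.2   1.3  32.1  17. ]
s0.png 81 45 [  6.  -14.5  19.2   3.4  34.4  16.5]
s0.png 86 46 [ 15.9 -13.5  27.2   0.7  35.1  16.4]
s0.png 91 5 [ 26.3 -10.2  30.9   6.4  34.1   9. ]
s2.png 66 15 [-22.1 -10.8  -7.   15.3  18.3  17.8]
s2.png 71 22 [-15.9 -12.7  -4.9   5.1  13.   17.3]
s2.png 76 39 [ -2.7 -13.8   6.2   3.   32.2  17.1]
s2.png 81 50 [  6.3 -13.1  21.4   2.5  34.3  17. ]
s2.png 86 30 [ 12.8 -13.2  23.8  -0.7  34.6  14.3]
s2.png 91 15 [ 23.7 -13.7  30.3   5.4  33.9  15.2]
s2.png 126 5 [ 7.3 -3.  13.5 24.8 16.4 27.5]
s2.png 132 13 [  7.  -17.3  16.    7.5  18.6  31.3]
s2.png 138 18 [  6.8 -19.1  16.6   8.9  20.2  34.1]
s2.png 144 21 [  7.2 -35.7  16.1   9.2  19.   37.7]
s2.png 150 29 [  5.2 -31.   16.1   5.8  19.5  44.1]
s2.png 156 41 [ -9.7 -31.6  10.9 -11.4  19.6  20.4]
s2.png 162 48 [ -8.  -33.4  10.5  -3.7  18.4  25.9]
s2.png 168 8 [ -5.5 -30.9   3.8   1.3  16.8  21.5]
```

```bash
python3 -m pendant '[{"linear":[3,0,-12],"twist":0},{"linear":[3,0,-24],"twist":0},{"linear":[3,0,-33],"twist":0},{"linear":[3,0,-36],"twist":0},{"linear":[3,0,-36],"twist":0}]' 255
python3 -m pendant '[{"linear":[0,0,-2],"twist":0},{"linear":[0,0,-4],"twist":0},{"linear":[0,0,-4],"twist":0}]' 255
python3 -m pendant '[{"linear":[0,0,-2],"twist":0},{"linear":[0,0,-4],"twist":0},{"linear":[0,0,-4],"twist":0}]' 255
```

```text
time: 4.92
tool_pos: [566.0, 47.9, 98.5]
tcp_rot: [-3.141, -0.0, 1.64]
contact_force: [0.5, 0.4, -2.5]
grip_width: 49.6
time: 5.3
tool_pos: [566.0, 47.9, 94.7]
tcp_rot: [-3.142, -0.0, 1.64]
contact_force: [-0.8, 0.4, -2.0]
grip_width: 49.7
time: 5.68
tool_pos: [566.4, 47.9, 92.7]
tcp_rot: [3.14, 0.0, 1.64]
contact_force: [-4.4, -1.1, 11.9]
grip_width: 49.9
```

```bash
python3 -m pendant '[{"linear":[-1,0,-1.5],"twist":0},{"linear":[-1,0,-3],"twist":0},{"linear":[-1,0,-3],"twist":0}]' 255
python3 -m pendant '[{"linear":[-1,0,-1.5],"twist":0},{"linear":[-1,0,-2.5],"twist":0},{"linear":[-1,0,-2.5],"twist":0}]' 255
```

```text
time: 6.05
tool_pos: [565.9, 47.8, 91.0]
tcp_rot: [3.138, 0.001, 1.64]
contact_force: [-7.3, 0.6, 19.0]
grip_width: 50.0
time: 6.42
tool_pos: [565.1, 47.8, 88.4]
tcp_rot: [3.137, 0.001, 1.64]
contact_force: [-6.4, -1.6, 19.6]
grip_width: 49.9
```

```bash
python3 -m pendant '[{"linear":[0,0,-1.5],"twist":0},{"linear":[0,0,-2.5],"twist":0},{"linear":[0,0,-2.5],"twist":0}]' 255
python3 - <<'E'
from h import *
np.set_printoptions(precision=2,suppress=True)
cap('scene','s3.png')
a=np.radians(4);ex=np.array([np.cos(a),np.sin(a)]);ey=np.array([-np.sin(a),np.cos(a)])
W=world(load('s3.png')).reshape(-1,3);W=W[~np.isnan(W[:,0])]
P=np.stack([(W[:,:2]-[569,48.2])@ex,(W[:,:2]-[569,48.2])@ey,W[:,2]],1)
P=P[(abs(P[:,0])<50)&(abs(P[:,1])<23)]
for lo in range(70,130,4):
    q=P[(P[:,2]>lo)&(P[:,2]<lo+4)]
    if len(q)>3: print(lo,len(q),np.percentile(q[:,:2],[3,50,97],axis=0).ravel())
a=cv2.imread('pics/s3.png')[180:270,285:390]
cv2.imwrite('pics/c4.png',cv2.resize(a,None,fx=6,fy=6,interpolation=cv2.INTER_CUBIC))
E
```

```text
time: 6.8
tool_pos: [564.6, 47.7, 85.7]
tcp_rot: [3.139, 0.001, 1.64]
contact_force: [-7.4, -0.8, 19.1]
grip_width: 49.7
78 8 [ 17.25 -13.01  23.41   7.21  33.79  15.4 ]
82 16 [ 18.77 -16.13  29.17  -1.55  34.51  14.12]
86 29 [ 17.97 -17.17  25.53  -0.87  34.35  18.43]
90 29 [ 18.47 -17.99  27.63   2.06  33.65  21.75]
94 13 [ 16.29 -11.44  19.44   4.2   32.11  19.17]
98 20 [ 15.21 -20.16  17.78   4.65  21.93  19.67]
102 12 [-15.69 -16.79  16.79   4.08  21.02  20.5 ]
106 18 [-17.96 -17.97  15.69  -1.3   19.05  21.33]
110 20 [-24.65 -20.57  13.76  -9.83  18.99  14.14]
114 28 [-20.49 -22.15  10.8   -4.6   17.26  10.77]
118 21 [ -5.4  -19.07  10.83  -2.15  17.99  15.1 ]
122 5 [-1.98  1.23 13.53  9.   16.94 11.72]
```

View pics/c4.png

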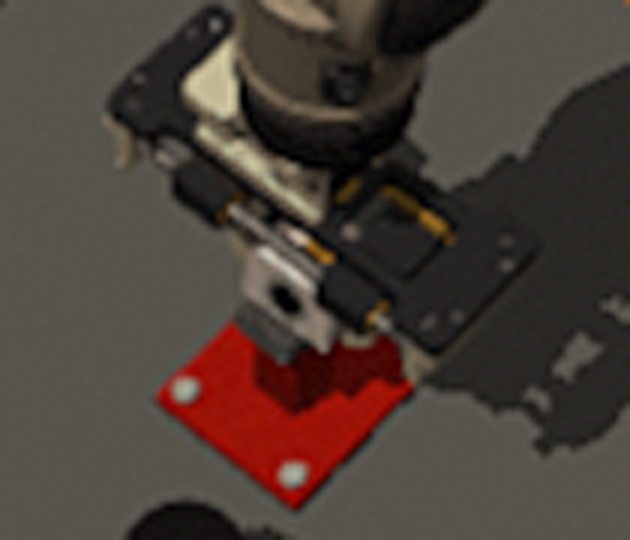

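The picture shows the block on the ledge, tilting as it is pressed and not yet clearly seated. I'll press a little further.

```bash
python3 -m pendant '[{"linear":[0,0,-1],"twist":0},{"linear":[0,0,-2],"twist":0},{"linear":[0,0,-2],"twist":0}]' 255
python3 -m pendant '[{"linear":[0,0,-1],"twist":0},{"linear":[0,0,-2],"twist":0},{"linear":[0,0,-2],"twist":0}]' 255
```

```text
time: 7.22
tool_pos: [564.4, 47.7, 83.7]
tcp_rot: [3.139, 0.001, 1.64]
contact_force: [-7.9, -1.8, 19.2]
grip_width: 49.6
time: 7.6
tool_pos: [564.2, 47.7, 81.6]
tcp_rot: [3.14, 0.001, 1.64]
contact_force: [-9.6, -2.0, 19.1]
grip_width: 50.0
```

Run:
```python
from h import *
np.set_printoptions(precision=2,suppress=True)
cap('scene','s4.png')
a=np.radians(4);ex=np.array([np.cos(a),np.sin(a)]);ey=np.array([-np.sin(a),np.cos(a)])
for f in ('s3.png','s4.png'):
    c=load(f);W=world(c)
    P=np.stack([(W[...,:2]-[569,48.2])@ex,(W[...,:2]-[569,48.2])@ey,W[...,2]],-1)
    hsv=cv2.cvtColor(c['frame'],cv2.COLOR_BGR2HSV)
    m=(abs(P[...,0])<40)&(abs(P[...,1])<17)&(P[...,2]>88)&(P[...,2]<118)&(P[...,0]>5)
    q=P[m]
    # slice +x face: robust plane fit via RANSAC
    best=None;rng=np.random.default_rng(0)
    for _ in range(2000):
        s=q[rng.choice(len(q),3,0)];n=np.cross(s[1]-s[0],s[2]-s[0]);n/=np.linalg.norm(n)+1e-9
        if n[0]<0:n=-n
        if n[0]<.7:continue
        k=abs((q-s[0])@n)<1.2
        if best is None or k.sum()>best.sum():best=k
    d=q[best];cc=d.mean(0);n=np.linalg.svd(d-cc)[2][2];n*=np.sign(n[0])
    print(f,len(q),len(d),cc,n,np.degrees(np.arctan2(n[2],n[0])),d.min(0),d.max(0))
    r=cv2.resize(c['frame'][195:255,300:365],None,fx=10,fy=10,interpolation=cv2.INTER_CUBIC)
    cv2.imwrite('pics/z'+f,r)
```

```text
s3.png 110 41 [ 17.34  -0.73 102.65] [0.98 0.07 0.17] 9.777452003315359 [ 14.54 -16.98  88.19] [ 20.17  16.03 117.99]
s4.png 107 35 [ 14.6   -1.32 101.59] [0.92 0.   0.39] 23.156721552002093 [  8.8  -16.83  88.14] [ 21.58  16.95 114.68]
```

View pics/zs4.png

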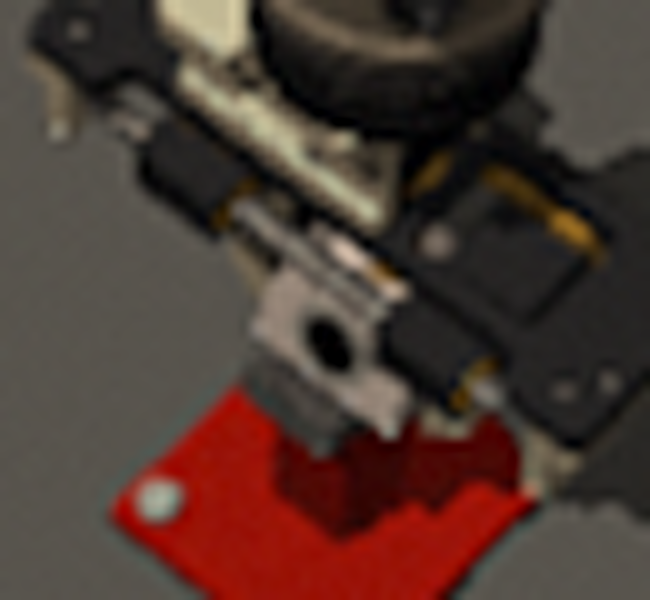

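The block now leans about 23° by plane fit and looks nearly flat on the ledge. I'll press slightly more.

```bash
python3 -m pendant '[{"linear":[0,0,-1],"twist":0},{"linear":[0,0,-1.5],"twist":0},{"linear":[0,0,-1.5],"twist":0}]' 255
```

```text
time: 8.02
tool_pos: [564.2, 47.7, 80.1]
tcp_rot: [3.14, 0.001, 1.64]
contact_force: [-9.2, -0.7, 20.1]
grip_width: 49.8
```

```bash
python3 -m pendant '[{"linear":[0,0,2],"twist":0},{"linear":[0,0,2],"twist":0}]' 255
python3 -m pendant '[{"linear":[0,0,0],"twist":0},{"linear":[0,0,0],"twist":0},{"linear":[0,0,0],"twist":0},{"linear":[0,0,0],"twist":0},{"linear":[0,0,0],"twist":0}]' 0
python3 -m pendant '[{"linear":[0,0,10],"twist":0},{"linear":[0,0,35],"twist":0},{"linear":[0,0,80],"twist":0},{"linear":[-15,-40,120],"twist":-5},{"linear":[-30,-90,130],"twist":-10},{"linear":[-35,-140,130],"twist":-15},{"linear":[-35,-200,120],"twist":-15},{"linear":[-35,-200,120],"twist":-15}]' 0
python3 - <<'E'
from h import *
o=bot.get_obs();print(o['time'],o['tool_pos'],o['tcp_rot'],o['contact_force'])
cap('scene','s5.png');cap('top','t5.png')
a=cv2.imread('pics/s5.png')[195:265,295:375];b=cv2.imread('pics/t5.png')[215:285,260:340]
cv2.imwrite('pics/c5.png',np.hstack([cv2.resize(x,None,fx=5,fy=5,interpolation=cv2.INTER_CUBIC) for x in (a,b)]))
E
```

```text
time: 8.28
tool_pos: [564.2, 47.8, 80.3]
tcp_rot: [3.141, 0.0, 1.64]
contact_force: [-4.2, -0.4, 9.8]
grip_width: 49.7
time: 8.9
tool_pos: [564.0, 47.9, 79.1]
tcp_rot: [-3.141, -0.0, 1.64]
contact_force: [-0.2, 0.4, -0.4]
grip_width: 91.1
time: 9.9
tool_pos: [528.4, -155.8, 199.2]
tcp_rot: [-3.142, 0.001, 1.373]
contact_force: [0.0, 1.0, 0.5]
grip_width: 92.0
9.9 [ 528.43479711 -155.75816777  199.22275939] [-3.14151562e+00  6.76173616e-04  1.37317583e+00] [0.00308722 0.95970796 0.47956348]
```

View pics/c5.png

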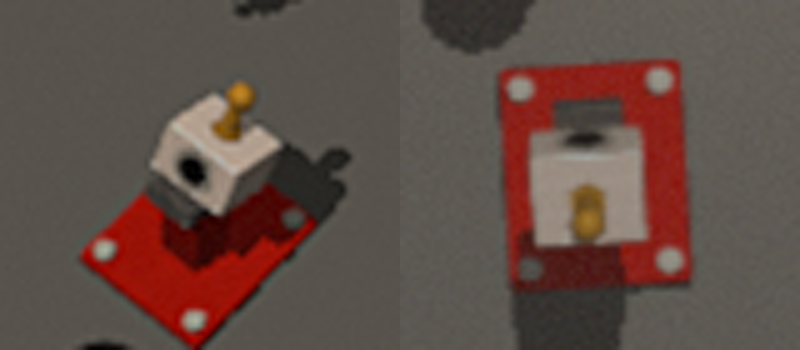

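The block sits on the ledge with its nipple tilted towards the robot, and part of the ledge shows behind it. I'll measure the block and nipple in both views.

Run:
```python
from h import *
np.set_printoptions(precision=2,suppress=True)
for f in ('s5.png','t5.png'):
    c=load(f);W=world(c);hsv=cv2.cvtColor(c['frame'],cv2.COLOR_BGR2HSV)
    h,s,v=[hsv[...,i].astype(int) for i in range(3)]
    near=(abs(W[...,0]-560)<60)&(abs(W[...,1]-48)<60)
    m=near&(s<70)&(v>110)&(W[...,2]>85)&(W[...,2]<130)
    q=W[m];rng=np.random.default_rng(0);best=None
    for _ in range(3000):
        t=q[rng.choice(len(q),3,0)];n=np.cross(t[1]-t[0],t[2]-t[0]);n/=np.linalg.norm(n)+1e-9;n*=np.sign(n[2])
        if n[2]<.75: continue
        k=abs((q-t[0])@n)<1.2
        if best is None or k.sum()>best.sum():best=k
    d=q[best];cc=d.mean(0);n=np.linalg.svd(d-cc)[2][2];n*=np.sign(n[2])
    print(f,len(q),len(d),'top',cc,'n',n,'tilt',np.degrees(np.arccos(n[2])),'az',np.degrees(np.arctan2(-n[1],-n[0])))
    # in plane rect
    e1=np.array([1,0,0])-n[0]*n;e1/=np.linalg.norm(e1);e2=np.cross(n,e1)
    r=cv2.minAreaRect(np.stack([(d-cc)@e1,(d-cc)@e2],1).astype(np.float32));ctr=cc+r[0][0]*e1+r[0][1]*e2
    print('rect',r,'topcentre',ctr,'-> block mid',ctr-17*n,'under',ctr-34*n,'nip',ctr+26*n)
    b=near&(h>8)&(h<28)&(s>110)&(v>60)&(W[...,2]>100)
    q=W[b];print('brass',len(q),q[q[:,2]>np.percentile(q[:,2],50)].mean(0),q[:,2].max())
o=bot.get_obs();print(o['time'],o['tool_pos'],o['tcp_rot'])
```

```text
s5.png 247 68 top [558.99  49.14 109.19] n [-0.4  -0.03  0.92] tilt 23.378874952987328 az 4.227283174046536
rect ((-1.9562702178955078, 0.3914775848388672), (44.31174850463867, 49.54861068725586), 4.065623760223389) topcentre [557.2   49.55 108.43] -> block mid [563.93  50.05  92.82] under [570.65  50.55  77.22] nip [546.91  48.79 132.29]
brass 47 [546.15  50.1  137.75] 141.62935450643715
t5.png 373 178 top [552.94  47.68 111.15] n [-0.44 -0.03  0.9 ] tilt 25.943669604250584 az 3.655655359638755
rect ((-1.4389686584472656, -0.07321548461914062), (43.87759017944336, 48.19329833984375), 4.800707817077637) topcentre [551.64  47.62 110.52] -> block mid [559.07  48.1   95.23] under [566.49  48.57  79.94] nip [540.29  46.9  133.9 ]
brass 61 [540.17  46.5  139.69] 143.7124508074744
10.0 [ 528.85 -152.27  199.58] [-3.14 -0.    1.38]
```

The block is seated:
- tilt is 23–26° and yaw about 4°
- its underside centre is within about 2 mm of the ledge centre
- the nipple is at about (543.5, 47.7, 134)

Now I'll grip the gun at about (529, -256), with its flats at 12.6°. Grasping 7 mm above the grip centre keeps its rear end clear of the gripper body.

```bash
python3 -m pendant '[{"linear":[0,-40,0],"twist":8},{"linear":[0,-80,0],"twist":16},{"linear":[0,-103.5,0],"twist":23.7},{"linear":[0,-103.5,0],"twist":23.7},{"linear":[0,-103.5,-40],"twist":23.7},{"linear":[0,-103.5,-75],"twist":23.7},{"linear":[0,-103.5,-100],"twist":23.7},{"linear":[0,-103.5,-106],"twist":23.7},{"linear":[0,-103.5,-106],"twist":23.7}]' 0
python3 -m pendant '[{"linear":[0,0,0],"twist":0},{"linear":[0,0,0],"twist":0},{"linear":[0,0,0],"twist":0},{"linear":[0,0,0],"twist":0},{"linear":[0,0,0],"twist":0},{"linear":[0,0,0],"twist":0},{"linear":[0,0,0],"twist":0}]' 255
```

```text
time: 11.12
tool_pos: [529.6, -254.6, 93.9]
tcp_rot: [3.141, 0.0, 1.792]
contact_force: [-0.2, -0.6, 0.5]
grip_width: 91.8
time: 12.0
tool_pos: [529.2, -256.0, 93.3]
tcp_rot: [3.141, 0.001, 1.792]
contact_force: [1.2, -2.0, -0.1]
grip_width: 29.7
```

Gripped at 29.7 mm. I'll lift 25 mm with the nozzle still in the tube, then lean the gun against the rim by moving the tool towards -x.

```bash
python3 -m pendant '[{"linear":[0,0,8],"twist":0},{"linear":[0,0,18],"twist":0},{"linear":[0,0,25],"twist":0},{"linear":[0,0,25],"twist":0}]' 255
python3 -m pendant '[{"linear":[-7,-1.5,0],"twist":0},{"linear":[-13,-3,0],"twist":0},{"linear":[-20,-4.5,0],"twist":0},{"linear":[-20,-4.5,0],"twist":0}]' 255
```

```text
time: 12.5
tool_pos: [529.4, -255.8, 119.1]
tcp_rot: [3.141, 0.001, 1.792]
contact_force: [0.1, 0.2, -4.7]
grip_width: 29.9
time: 13.0
tool_pos: [509.3, -260.7, 118.8]
tcp_rot: [3.14, 0.001, 1.791]
contact_force: [3.5, -0.9, -2.4]
grip_width: 30.0
```

```bash
python3 -m pendant '[{"linear":[-6,-1.3,0],"twist":0},{"linear":[-12,-2.6,0],"twist":0},{"linear":[-18,-4,0],"twist":0},{"linear":[-24,-5.3,0],"twist":0},{"linear":[-24,-5.3,0],"twist":0}]' 255
python3 -m pendant '[{"linear":[-14,-3,30],"twist":0},{"linear":[-28,-6,60],"twist":0},{"linear":[-28,-6,100],"twist":-4},{"linear":[-28,-6,110],"twist":-8.6},{"linear":[-28,-6,110],"twist":-8.6},{"linear":[-28,-6,110],"twist":-8.6}]' 255
python3 - <<'E'
from h import *
np.set_printoptions(precision=2,suppress=True)
cap('scene','s6.png');cap('top','t6.png');o=bot.get_obs();print(o['time'],o['tool_pos'],o['tcp_rot'],o['contact_force'])
t=o['tool_pos']
# project approx gun mouth for crop
for f in('s6.png','t6.png'):
    W=world(load(f));m=(abs(W[...,0]-t[0]-20)<70)&(abs(W[...,1]-t[1])<60)&(W[...,2]<t[2]+10)&(W[...,2]>t[2]-110)
    v,u=np.where(m);print(f,len(u),u.min(),u.max(),v.min(),v.max())
a=cv2.imread('pics/s6.png')[90:190,210:340]
cv2.imwrite('pics/c6.png',cv2.resize(a,None,fx=6,fy=6,interpolation=cv2.INTER_CUBIC))
E
```

```text
time: 13.62
tool_pos: [485.2, -265.6, 118.3]
tcp_rot: [3.141, 0.0, 1.792]
contact_force: [4.1, -0.8, -3.1]
grip_width: 29.7
time: 14.38
tool_pos: [456.1, -270.8, 226.9]
tcp_rot: [-3.139, -0.002, 1.644]
contact_force: [-0.1, 0.8, -4.9]
grip_width: 30.1
14.475 [ 456.39 -270.96  227.  ] [-3.14 -0.    1.64] [ 0.49 -1.15 -4.5 ]
s6.png 352 269 288 105 139
t6.png 311 436 462 271 289
```

View pics/c6.png

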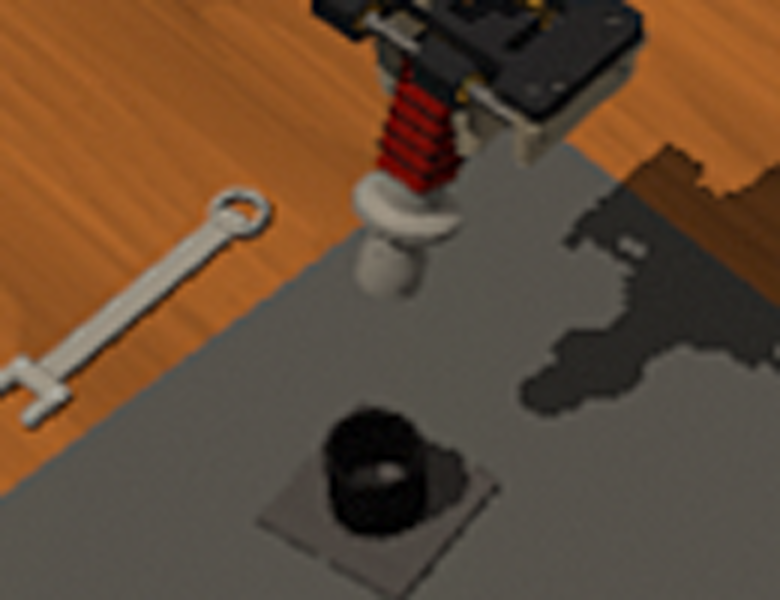

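The picture shows the gun held and leaning, nozzle away from the robot, clear of its holder. I'll fit its pose with a simple shape model in both views.

```bash
cat > gun.py <<'E'
from h import *
from scipy.optimize import least_squares
def fit(f,t,yaw,th0=25,off=7,lo=-115,R=45):
    """gun pose in a camera's world: returns gun_grip pos, rear axis, tilt deg, azimuth deg"""
    W=world(load(f)).reshape(-1,3);W=W[~np.isnan(W[:,0])]
    def ax(p):
        th,az=np.radians(p[3:5]);return np.array([-np.sin(th)*np.cos(az),-np.sin(th)*np.sin(az),np.cos(th)])
    z0=ax([0,0,0,th0,4]);c0=np.array(t)+[0,0,19]-off*z0
    d=W-c0;s=d@z0;r=np.linalg.norm(d-np.outer(s,z0),axis=1)
    w=W[(s<-22)&(s>-97)&(r<R)&(W[:,2]>t[2]+lo)]
    w=w[(np.linalg.norm((w-c0)-np.outer((w-c0)@z0,z0),axis=1)<34)]
    def sdf(p):
        z=ax(p);y=np.array([-np.sin(yaw-np.pi/2),np.cos(yaw-np.pi/2),0]);x=np.cross(y,z);x/=np.linalg.norm(x);y=np.cross(z,x)
        d=w-p[:3];X,Y,S=d@x,d@y,d@z;r=np.hypot(X,Y)
        def comb(a,b): return np.where((a>0)&(b>0),np.hypot(a,b),np.maximum(a,b))
        noz=comb(r-16,abs(S+75)-20);fl=comb(r-26,abs(S+52)-3);gr=comb(np.maximum(abs(X),abs(Y))-15,abs(S)-33);mid=comb(r-14,abs(S+41)-9)
        return np.minimum(np.minimum(noz,fl),gr)
    s=least_squares(sdf,list(c0)+[th0,4],loss='soft_l1',f_scale=1.0,x_scale=[1,1,1,2,2])
    return s.x[:3],ax(s.x),s.x[3],s.x[4],len(w),np.median(abs(s.fun))
if __name__=='__main__':
    np.set_printoptions(precision=2,suppress=True)
    for f in sys.argv[1].split(','):
        t=list(map(float,sys.argv[2].split(',')));print(f,*fit(f,t,float(sys.argv[3]),float(sys.argv[4])))
E
python3 gun.py s6.png,t6.png 456.2,-270.9,227 1.642 25; python3 gun.py s6.png,t6.png 456.2,-270.9,227 1.642 18
```

```text
s6.png [ 464.7  -266.81  241.53] [-0.4  -0.02  0.92] 23.332693968030853 2.4182338358327584 288 1.6295631254219405
t6.png [ 462.2  -269.89  241.33] [-0.39 -0.03  0.92] 23.138100158226443 4.179714794632259 309 0.956385526272463
s6.png [ 457.7  -270.24  233.49] [-0.71 -0.17  0.68] 47.126038245315506 13.294386266617817 246 2.6020061801856675
t6.png [ 461.85 -269.9   241.2 ] [-0.39 -0.03  0.92] 23.324923596543112 4.16251251459596 291 0.9659740446012961
```

The gun leans 23° at azimuth 4°, which nearly matches the nipple. I'll move it to a stand-off above the nipple and compare the two there.

```bash
python3 -m pendant '[{"linear":[0,40,20],"twist":0},{"linear":[5,90,25],"twist":0},{"linear":[10,140,25],"twist":0},{"linear":[20,190,25],"twist":0},{"linear":[25,240,25],"twist":0},{"linear":[28,285,20],"twist":0},{"linear":[30,308,8],"twist":0},{"linear":[30,315,0],"twist":0},{"linear":[30,315,0],"twist":0},{"linear":[30,315,0],"twist":0}]' 255
python3 - <<'E'
from gun import *
np.set_printoptions(precision=2,suppress=True)
cap('scene','s7.png');cap('top','t7.png');o=bot.get_obs();t=o['tool_pos'];print(o['time'],t,o['tcp_rot'],o['contact_force'])
for f,n in (('s7.png',[546.9,48.8,132.3]),('t7.png',[540.3,46.9,133.9])):
    g,a,th,az,k,e=fit(f,t,o['tcp_rot'][2]);r=np.array(n)-g;s=r@a
    print(f,g,a,th,az,k,e,'nipple: axial',s,'perp',r-s*a)
a=cv2.imread('pics/s7.png')[170:260,285:405]
cv2.imwrite('pics/c7.png',cv2.resize(a,None,fx=6,fy=6,interpolation=cv2.INTER_CUBIC))
E
```

```text
time: 15.72
tool_pos: [487.2, 42.7, 228.4]
tcp_rot: [3.141, 0.0, 1.641]
contact_force: [0.2, 0.3, -4.0]
grip_width: 29.9
15.825 [487.3   42.69 228.61] [3.14 0.   1.64] [ 0.55 -0.54 -4.93]
s7.png [498.64  45.37 244.62] [-0.36 -0.03  0.93] 21.454654024430006 3.989286425495919 336 1.5152947288444567 nipple: axial -122.23203155441152 perp [3.66 0.32 1.44]
t7.png [494.09  45.31 241.14] [-0.4  -0.01  0.92] 23.70096554275323 1.833421767566197 53 0.43746417632167933 nipple: axial -116.77861482274969 perp [-0.7   0.09 -0.31]
```

View pics/c7.png

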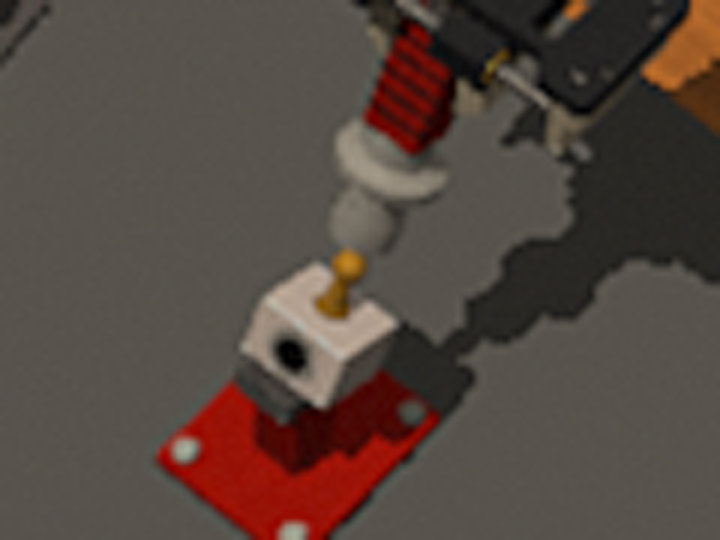

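The gun hangs just above the nipple, with the nozzle mouth at about (362,240) and the head at (348,265) in the crop. Both fits say it's within a few mm, so I'll advance along the nipple axis in small steps and watch the force.

```bash
python3 -m pendant '[{"linear":[3.5,0.3,-6],"twist":0},{"linear":[6,0.6,-11],"twist":0},{"linear":[8.5,0.8,-16.3],"twist":0},{"linear":[8.5,0.8,-16.3],"twist":0}]' 255
python3 -m pendant '[{"linear":[1,0.1,-2],"twist":0},{"linear":[2.1,0.1,-4.5],"twist":0},{"linear":[2.1,0.1,-4.5],"twist":0}]' 255
python3 -m pendant '[{"linear":[1,0.1,-2],"twist":0},{"linear":[2.1,0.1,-4.5],"twist":0},{"linear":[2.1,0.1,-4.5],"twist":0}]' 255
```

```text
time: 16.32
tool_pos: [495.4, 44.4, 211.3]
tcp_rot: [-3.14, -0.0, 1.642]
contact_force: [-1.1, 0.4, -4.4]
grip_width: 29.9
time: 16.7
tool_pos: [497.2, 44.4, 207.2]
tcp_rot: [-3.14, -0.0, 1.642]
contact_force: [-2.1, -0.3, -3.8]
grip_width: 30.0
time: 17.08
tool_pos: [499.1, 44.5, 202.9]
tcp_rot: [-3.14, 0.0, 1.642]
contact_force: [-4.4, -1.9, -0.5]
grip_width: 29.9
```

Contact has started, with a small sideways force towards -x. I'll correct by about 2 mm crosswise and keep advancing.

```bash
python3 -m pendant '[{"linear":[-1.5,-0.6,-1],"twist":0},{"linear":[-1,-0.8,-2.5],"twist":0},{"linear":[0,-0.8,-4.4],"twist":0},{"linear":[0,-0.8,-4.4],"twist":0}]' 255
python3 -m pendant '[{"linear":[0.8,0,-1.8],"twist":0},{"linear":[1.7,0.1,-3.6],"twist":0},{"linear":[1.7,0.1,-3.6],"twist":0}]' 255
```

```text
time: 17.58
tool_pos: [500.3, 44.0, 198.1]
tcp_rot: [3.141, -0.0, 1.642]
contact_force: [0.2, -0.1, -6.4]
grip_width: 30.0
time: 17.95
tool_pos: [501.5, 43.9, 194.7]
tcp_rot: [-3.141, -0.0, 1.642]
contact_force: [0.9, -0.3, -4.9]
grip_width: 30.0
```

```bash
python3 -m pendant '[{"linear":[0.8,0,-1.8],"twist":0},{"linear":[1.7,0.1,-3.6],"twist":0},{"linear":[1.7,0.1,-3.6],"twist":0}]' 255
python3 -m pendant '[{"linear":[0.8,0,-1.8],"twist":0},{"linear":[1.7,0.1,-3.6],"twist":0},{"linear":[1.7,0.1,-3.6],"twist":0}]' 255
```

```text
time: 18.32
tool_pos: [502.4, 43.8, 192.1]
tcp_rot: [-3.141, 0.0, 1.642]
contact_force: [-6.3, -0.9, 3.9]
grip_width: 29.9
time: 18.7
tool_pos: [504.0, 43.9, 188.7]
tcp_rot: [-3.14, 0.0, 1.642]
contact_force: [-7.3, -1.5, 7.4]
grip_width: 30.1
```

It snapped at about 5 N. It is now pressing at about 14 N almost purely along the axis. A little further, then I'll measure.

```bash
python3 -m pendant '[{"linear":[0.5,0,-1],"twist":0},{"linear":[1,0.1,-2],"twist":0},{"linear":[1,0.1,-2],"twist":0}]' 255
python3 - <<'E'
from gun import *
np.set_printoptions(precision=2,suppress=True)
cap('scene','s8.png');cap('top','t8.png');o=bot.get_obs();t=o['tool_pos'];print(o['time'],t,o['contact_force'])
for f,n in (('s8.png',[546.9,48.8,132.3]),('t8.png',[540.3,46.9,133.9])):
  for th0 in (22,25):
    g,a,th,az,k,e=fit(f,t,o['tcp_rot'][2],th0);r=np.array(n)-g;s=r@a
    print(f,g,th,az,k,e,'axial',s,'perp',r-s*a)
b=[cv2.imread('pics/'+f)[180:260,295:395] for f in('s7.png','s8.png')]
cv2.imwrite('pics/c8.png',np.hstack([cv2.resize(x,None,fx=4,fy=4,interpolation=cv2.INTER_CUBIC) for x in b]))
E
```

```text
time: 19.08
tool_pos: [504.8, 44.1, 186.8]
tcp_rot: [-3.14, 0.0, 1.642]
contact_force: [-7.9, -0.6, 7.7]
grip_width: 30.2
19.175 [504.77  44.01 186.84] [-7.35 -0.86  8.38]
s8.png [507.41  44.12 195.16] 47.54820586406298 10.317478426230602 291 2.442537124005547 axial -71.71525689217128 perp [-12.57  -4.8  -14.46]
s8.png [516.08  47.57 203.08] 21.416415613391585 0.9231238856589391 309 1.5400932385527781 axial -77.15672624321886 perp [2.65 0.78 1.05]
t8.png [541.32  48.86 211.37] 16.683483350467565 2.8387539140223397 11 0.39305578957919646 axial -73.89234789864696 perp [-22.21  -3.01  -6.69]
t8.png [521.    26.63 203.95] 21.785740003331835 22.788260077919592 4 0.09632595530755045 axial -74.56125651413464 perp [-6.22  9.55 -0.81]
```

View pics/c8.png

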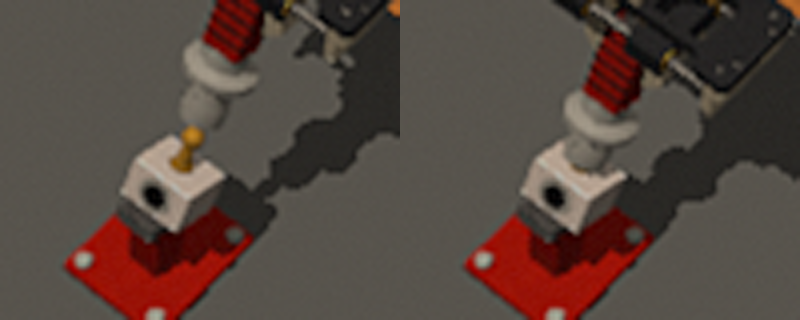

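The right crop shows the nozzle seated over the nipple, with the mouth just above the block and the axes in line. The force of about 14.4 N suggests roughly 9 mm of stroke, but the camera distance suggests less. I'll push on in small steps and read the force slope.

```bash
cat > f.py <<'E'
from plant import bot
import numpy as np
n=np.array([-.4216,-.029,.906]);o=[]
for _ in range(4): bot.capture('top'); o.append(bot.get_obs())
F=np.mean([x['contact_force'] for x in o],0)+[0,0,4.5];p=np.mean([x['tool_pos'] for x in o],0)
print('t',o[-1]['time'],'F',F.round(1),'axial',(F@n).round(2),'perp',(F-(F@n)*n).round(1),'pos',p.round(2),'s',((p-[504.8,44,186.8])@-n).round(2),'M',np.mean([x['moment'] for x in o],0).round(2))
E
python3 f.py
python3 -m pendant '[{"linear":[0.4,0,-0.7],"twist":0},{"linear":[0.6,0,-1.4],"twist":0},{"linear":[0.6,0,-1.4],"twist":0}]' 255; python3 f.py
python3 -m pendant '[{"linear":[0.4,0,-0.7],"twist":0},{"linear":[0.6,0,-1.4],"twist":0},{"linear":[0.6,0,-1.4],"twist":0}]' 255; python3 f.py
```

```text
t 19.375 F [-7.9 -1.  11.7] axial 13.94 perp [-2.  -0.6 -1. ] pos [504.78  44.03 186.87] s -0.08 M [-0.19  1.49 -0.03]
time: 19.75
tool_pos: [505.4, 44.0, 185.5]
tcp_rot: [-3.14, 0.0, 1.642]
contact_force: [-8.0, -0.9, 7.4]
grip_width: 30.0
t 19.95 F [-8.5 -0.8 12.4] axial 14.86 perp [-2.3 -0.4 -1.1] pos [505.36  44.05 185.57] s 1.35 M [-0.2   1.56 -0.  ]
time: 20.32
tool_pos: [505.9, 44.1, 184.2]
tcp_rot: [-3.14, 0.0, 1.642]
contact_force: [-9.1, -1.2, 7.9]
grip_width: 29.6
t 20.525 F [-9.  -0.9 13.2] axial 15.78 perp [-2.3 -0.4 -1.1] pos [505.92  44.07 184.26] s 2.78 M [-0.14  1.6  -0.02]
```

The force slope is 0.64 N/mm, which matches the spring, so the nozzle is moving in and is not yet at its stop. It has travelled at least 8 mm since the 9 N onset, and now pushes at 15.8 N. One last check, then I'll hand in.

Run:
```python
from gun import *
np.set_printoptions(precision=2,suppress=True)
c=cap('scene','s9.png');o=bot.get_obs();t=o['tool_pos']
g,a,th,az,k,e=fit('s9.png',t,o['tcp_rot'][2],25);r=np.array([546.9,48.8,132.3])-g;s=r@a
print(g,th,az,'axial',s,'perp',r-s*a)
d=np.abs(c['frame'][205:260,300:345].astype(int)-load('s8.png')['frame'][205:260,300:345]).mean();print('stand/block change',d)
```

```text
[516.75  47.37 200.17] 22.360347442336167 3.370212811609014 axial -74.24435499377884 perp [ 1.95 -0.23  0.8 ]
stand/block change 1.4375757575757575
```

```bash
python3 -c "
from plant import bot
o=bot.get_obs();print(o['time'],o['contact_force'],o['grip_width']);print(bot.close_job())"
```

```text
20.575 [-8.61247429 -0.30318766  9.87565753] 30.1938948951617
the job is handed in; nothing more can be done
None
```

I set the block on the sloped ledge and let go. I then took the gun, leaned it against its holder's rim to match the nipple, snapped it on, and handed in at 20.6 s while still pressing.

**Block:** it leaned 23–26° with a yaw of about 4°, and its underside centre was within about 2 mm of the ledge centre. I measured this before the gun was pressed on. The stand and block looked unchanged between the last two pictures.

**Gun:** it tilted about 22–23° in the last fits, within about 3° of the nipple. It was still gripped at 30 mm, and its fitted axis was about 2 mm off the nipple centre.

**Snap:** I inferred it from the force, which rose to about 5 N and then dropped to nothing. I did not see it directly.

**Nozzle stroke (checks disagree):**

| Check | Estimated nozzle travel |
|---|---|
| Push force, 15.8 N along the axis | about 11 mm |
| Tool travel since the 9 N onset | 8–11 mm |
| Tool position against the measured nipple | about 7 mm |
| Scene camera's gun-to-nipple distance, 74 mm | about 4 mm |

- The scene camera is the only check that puts the nozzle short of the required 6 mm. It read about 3 mm more distance than the tool position at the stand-off, so I discounted it.
- The force rose by 0.64 N per mm over the last steps, close to the spring's 0.6. That suggests the nozzle was still moving in and had not reached its stop.

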